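Rack the last cover in the spring clips

TASK

One ventilated cover is still in the lidded plywood case. Lift the lid off by its knob and lay it flat on the bench, knob up; then take the cover out and push it down into the one empty slot of the dunnage rack until it is fully home and the spring clips at both ends have snapped into its notches. Do not drop the lid or the cover, and leave the two racked covers, the dropper bottle and the little clear box where they stand.

Things in the scene. Friction and masses are not known exactly. Their poses are not given: they have to be found in the camera images.
- lid_knob (a point): Round black knob on the loose lid, 32 mm across, gripping part 28 mm high. Point on its axis, 24 mm above the lid's upper face, 12 mm below the knob's top; z is its axis. The knob stands at the middle of the lid
- lid: Loose plywood lid on the case, 190 (x) x 146 (y) x 8 mm, 0.2 to 0.4 kg; under it a locating frame 160 x 116 mm, 8 mm deep, drops into the case's mouth with 3 mm play, so it lifts straight off. Origin: middle of the frame's underside, 40 mm below the knob point; flat on the bench the lid stands on this frame (origin at height 0, knob point at 40 mm)
- case_center (a point): Plywood case fixed to the bench, 182 (x) x 138 (y) x 128 mm high, walls 8 mm; the point is its middle, half-way up, x along its long side, z up. Inside, the cover stands in the middle of three pairs of grooves 14 mm wide, 56 mm clear to each long wall. The bench on the case's -y side (right, seen from the robot) is empty for 200 mm from its wall
- cover_center (a point): Cover to be racked: grey vented panel 160 (x) x 10 (y) x 110 mm (z), 0.2 to 0.33 kg, 10 mm rounded corners, a notch 16 mm high and 6 mm deep half-way up each upright edge, alike either way round. Point at its centre, half-way up; its upper edge is 55 mm above it and, in the case, 10 mm below the case's rim. Take it across its 10 mm thickness at the middle of the upper edge
- slot_free_home (a point): The empty slot: the point where the cover's centre is when fully home; x along the cover's width, y through its thickness, z up. The slot's floor is 55 mm below (32 mm above the bench). Upright steel channels take the cover's side edges, 68 to 99 mm either side of the middle: 13.5 mm wide, 2.5 mm play along x, with a flared mouth 29 mm wide whose top is 39 mm above the point
- rack: Dunnage rack fixed to the bench, 206 (x) x 212 (y) mm; origin under its middle. Three equal clip slots along its x, 65 mm apart in y; any one of them may be the empty one, the others hold covers
- slot_free_clip_far (a joint): Leaf spring at the +x end of the empty slot, its rounded nose 2 mm below the slot's point: 0 rad at rest and when snapped into the cover's notch, about 0.06 while the cover's edge holds it open. The cover meets both springs with its centre about 55 mm above home; wedging them apart takes 8 to 15 N (25 if off-centre), sliding on 4 to 9 N (its weight is not enough), and over the last 6 mm the noses snap in
- slot_free_clip_near (a joint): The same spring at the -x end of the empty slot
- cover_a_center (a point): A cover like the first, already home in one slot of the rack: its centre, same axes; it stays
- cover_b_center (a point): Another cover already home in the rack: its centre, same axes; it stays
- glue: Bystander: small dropper bottle standing between the rack's and the case's near corners, 29 mm across, 80 mm high; origin at the middle of its underside; it stays
- tub: Bystander: small clear lidded box of parts near the rack's near left corner, 57 x 77 x 41 mm; origin at the middle of its underside; it stays

How it is judged:
By the outcome, as a careful person would: the job done as asked, in the order asked, and still so for the second after the job is handed in, with the robot touching nothing.
It also fails if it takes over 69 s, if anything falls off the work surface, if the arm or the gripper's body presses on something with over 40 N, if the wrist force passes 120 N, or if a joint passes its speed limit or range.

ROBOT

A 7-joint arm with a two-finger parallel gripper is mounted at the origin on the work surface; the furniture and walls round the work are solid. World frame = base frame: x ahead of the robot, y to its left, z up, the work surface at z = 0. Lengths are in mm, angles in rad, forces in N, time in s.
With the tool pointing down it reaches from about 350 to 900 mm from the base axis. Payload 19.9 kg.
Tool frame: the origin (TCP) lies midway between the tips of the shut fingers; the grasp point (between the pads) lies 19 mm behind it; x points along the fingers, z is the direction in which the jaws open and shut, and the axes are right-handed (so a half turn about x gives the same grasp; the last joint's range is limited). The gripper opens to 94 mm and grips with 3 to 60 N. Pads are 16 mm wide; open, the fingers measure 119 mm over their backs; the gripper's body (75 mm by 177 mm) begins 78 mm behind the grasp point.
Start: joints at [1.185, 0.417, -0.01, 1.614, 0.005, 1.111, -0.053], TCP at [211.246, -588.193, 178.025] pointing down, gripper open.
Joint ranges: [-2.81, 2.81], [-0.39, 2.02], [-1.27, 1.25], [0.06, 2.57], [-1.19, 4.33], [0.19, 2], [-2.82, 2.82]. Speed limits (rad/s): [1.89, 1.89, 2.39, 2.39, 3.01, 3.01, 3.01].

INTERFACE

Orientations are given as a unit quaternion [w, x, y, z].
In Python, from plant import r gives the robot as it stands. The module is installed in compiled form; this text tells all that it offers.
- The arm moves only by the tool send_rows, never from a script. Its argument "moves" is a list of rows, each an object with "rot": the turn, a rotation vector about the tool's x, y, z in degrees, a list of three; "xyz": the shift along the tool's x, y, z in m, a list of three; "fingers": the opening in per cent of the stroke, from 0 (shut) to 100 (fully open). A call has 1 to 8 rows; each row is the pose to reach, as a shift and turn from the pose commanded when the call began, along the tool's axes at that moment; what a row does not reach only later rows make up. A row lasts 1/12 s, in which the tool goes at most 41.7 mm and 7.16 degrees, less where a joint would pass 70% of its speed; a pose out of reach is approached as far as the arm can. A call with a gripper value outside its range is refused whole. The fingers move at their own pace and stop on an object; "force" is the grip in N (left out, the last holds). Time passes only in rows, so rows that repeat a pose let the fingers close. It gives the time, the measured TCP pose, the force and the opening at its end, in the units of the state.
- r.get_state(): the state, without advancing time (a new reading comes with each control period).
- r.snapshot(name): name is "side" or "top"; returns (picture, depth): 480x640x3 uint8, red, green, blue; 480x640 float32, mm along the optical axis (not along the pixel's ray), 0 where there is no reading.
- r.camera_model(name): a dict with "camera_matrix" (3x3 intrinsics, pixels), "dist_coeffs" ([k1, k2, p1, p2, k3] as OpenCV has them; the pictures are not rectified), "xyz" and "attitude" of the camera in the world. Camera axes: x right, y down, z forward; pixel columns grow to the right and rows downward; lengths in mm; the calibration is good to about 2 mm. A picture is of the moment at which its call begins. camera_model takes no time and is no camera call.
- r.hand_in(): hands the job in, once; it reports no verdict.
Trained networks look in the newest picture that a camera, given by its name, has taken for a name from the list of things; names that differ only in an ending like _2 or _b are one class to them, and where a whole thing is asked for, a point or a joint stands for the part that bears it (a point fixed in the world has none). Each returns a list of dicts, best first, with "score" (0 to 1); they miss things now and then, are a little off and sometimes report something else, mostly with a low value. They report only what shows in the picture. A call takes as long as a camera call.
- r.find_in(camera, target): "pixel" ([column, row] in pixels, amid what is visible of it).
- r.regions_of(camera, target): "region" (480x640 bool, what is visible of it) and "pixel" ([column, row] in pixels, amid what is visible of it).
The state is a dict: "time_s": time; "joint_pos": joint angles; "qvel": joint speeds; "tau": joint torques, N m; "position": TCP position; "ee_rot": TCP orientation; "contact_force": force on the tool from outside, world axes, zero at the start; "torque": the same for the moment, N m; "gripper_width": finger opening in mm.
Only numpy, scipy, OpenCV 4.12 (cv2) and the standard library are available. Lean on these libraries where they do the work, as an engineer would, in place of code of your own. Each camera call takes 0.05 s, during which the arm holds its last target. There are 200 camera calls.

## Working session

There is one attempt and no reset: what is moved stays moved. The work goes in short steps, Python scripts to look and compute and a tool call to move; the robot and the scene stay as the last step left them, time stands still between calls to the robot, and variables do not carry over. Pictures are saved under pics/ and viewed, about 8 in all and at most 12, crops included, and the job is handed in when it is done.

Besides the shell and the picture viewer there is one more tool, called after "Emit:" by a JSON object that holds its "api" and its "payload". send_rows: Moves the arm, as the interface text tells. Its arguments: {"type":"object","properties":{"moves":{"type":"array"},"force":{"type":"number"}},"required":["moves"]}

```bash
mkdir -p pics
cat > h.py <<'E'
import numpy as np, cv2
from scipy.spatial.transform import Rotation as R
from plant import r
def q2R(q): return R.from_quat([q[1],q[2],q[3],q[0]]).as_matrix()
def cam(n):
    m=r.camera_model(n); return np.array(m["camera_matrix"]),np.array(m["dist_coeffs"]),np.array(m["xyz"],float),m["attitude"]
def cR(a):
    a=np.array(a,float); return a if a.shape==(3,3) else q2R(a)
def world(n,px,d):
    K,D,t,a=cam(n); p=cv2.undistortPoints(np.array(px,float).reshape(-1,1,2),K,D)[:,0]
    d=np.array(d,float).reshape(-1,1); return np.hstack([p*d,d])@cR(a).T+t
def proj(n,P):
    K,D,t,a=cam(n); c=(np.array(P,float).reshape(-1,3)-t)@cR(a); return cv2.projectPoints(c,np.zeros(3),np.zeros(3),K,D)[0][:,0]
def onplane(n,px,z):
    a=world(n,px,[1]*len(np.array(px).reshape(-1,2)));t=cam(n)[2];d=a-t
    return t+d*((z-t[2])/d[:,2])[:,None]
def cloud(n,dep,mask=None):
    v,u=np.nonzero((dep>0)&(mask if mask is not None else True)); return world(n,np.c_[u,v],dep[v,u])
def save(n,img): cv2.imwrite("pics/"+n+".png",img[...,::-1])
E
python3 - <<'E'
from h import *
s=r.get_state(); print(s); 
for n in("top","side"):
    print(n,r.camera_model(n)); im,d=r.snapshot(n); save(n+"0",im); np.save(n+"0.npy",d)
    for t in ["lid_knob","lid","case_center","rack","cover_a_center","glue","tub"]:
        for o in r.regions_of(n,t)[:3]:
            P=cloud(n,d,o["region"]); 
            print(n,t,round(o["score"],2),np.round(o["pixel"]),len(P), np.round(np.percentile(P,[2,50,98],axis=0)).tolist() if len(P) else "")
E
```

```text
{'time_s': 0.0, 'joint_pos': array([ 1.18451282,  0.4179872 , -0.01029841,  1.61415117,  0.00474701,
        1.11071152, -0.05303342]), 'qvel': array([-1.29885913e-03, -3.53718732e-04,  1.66075706e-03, -6.93792147e-05,
        1.59883822e-03, -9.31213149e-05, -6.00608032e-04]), 'tau': array([-3.33429543e-04, -8.51244164e+01,  6.38416149e-01, -4.25989580e+01,
       -4.89071198e-02,  1.87650870e-02,  8.83880148e-05]), 'position': array([ 211.07709337, -587.84730549,  177.42676866]), 'ee_rot': array([ 0.57797371,  0.40703196,  0.57873902, -0.40661101]), 'contact_force': array([ 0.27018003,  0.21699041, -0.26873541]), 'torque': array([0.03788999, 0.03343337, 0.01899971]), 'gripper_width': 93.91396441423043}
top {'camera_matrix': array([[435.42187139,   0.        , 318.00084259],
       [  0.        , 435.42187139, 239.70346124],
       [  0.        ,   0.        ,   1.        ]]), 'dist_coeffs': array([-0.10303391,  0.        ,  0.        ,  0.        ,  0.        ]), 'xyz': array([ 363.20498928,   62.02058893, 1047.37990519]), 'attitude': array([ 0.0584528 , -0.6996909 ,  0.70978438, -
[... 1251 characters left out ...]
 286.] 7042 [[503.0, -169.0, 129.0], [588.0, -112.0, 137.0], [684.0, -26.0, 171.0]]
side case_center 0.87 [394. 348.] 10959 [[502.0, -168.0, 4.0], [587.0, -163.0, 68.0], [679.0, -111.0, 125.0]]
side rack 0.59 [320. 286.] 220 [[501.0, 90.0, 8.0], [508.0, 93.0, 32.0], [516.0, 97.0, 55.0]]
side cover_a_center 0.9 [366. 238.] 2869 [[525.0, 129.0, 72.0], [594.0, 135.0, 112.0], [665.0, 142.0, 143.0]]
side cover_a_center 0.52 [392. 287.] 6786 [[503.0, -169.0, 131.0], [588.0, -112.0, 137.0], [683.0, -31.0, 171.0]]
side glue 0.9 [282. 306.] 617 [[423.0, 25.0, 2.0], [436.0, 30.0, 37.0], [449.0, 41.0, 78.0]]
side tub 0.56 [248. 251.] 922 [[336.0, 244.0, 3.0], [375.0, 267.0, 33.0], [412.0, 312.0, 43.0]]
```

Run:
```python
from h import *
d=np.load("top0.npy"); P=cloud("top",d)
Ps=cloud("side",np.load("side0.npy"))
def rect(Q):
    c,s,a=cv2.minAreaRect(Q[:,:2].astype(np.float32)); return np.round(c,1),np.round(s,1),round(a,2)
def box(P,lo,hi): return P[np.all((P>lo)&(P<hi),axis=1)]
for n,P in(("top",P),("side",Ps)):
    print(n,"lid",rect(box(P,[480,-190,131],[710,0,142])))
    k=box(P,[540,-140,166],[640,-50,178]); print("knob",k.mean(0),rect(k),len(k), np.median(k[:,2]))
    for y in(137,201,267):
        c=box(P,[480,y-22,136],[700,y+22,152])
        if len(c)>30: print(y,len(c),np.median(c,0),np.polyfit(c[:,0],c[:,1],1),rect(c),c[:,0].min(),c[:,0].max())
    for zr in((5,20),(20,40),(100,128)):
        c=box(P,[470,80,zr[0]],[710,340,zr[1]]); 
        if len(c)>30: print("rack",zr,len(c),rect(c),np.percentile(c,[1,99],axis=0).round())
a=cv2.imread("pics/top0.png")[120:330,170:490]; cv2.imwrite("pics/c1.png",cv2.resize(a,None,fx=2.5,fy=2.5,interpolation=cv2.INTER_CUBIC))
```

```text
top lid (array([592.9, -95.3]), array([146.9, 190. ]), 88.18)
knob [592.94290123 -93.56070113 171.19080341] (array([593.7, -94.2]), array([30.8, 30. ]), 70.28) 174 171.51983016260237
137 342 [590.91172178 139.01273891 141.63187582] [6.88597516e-02 9.78625692e+01] (array([594.1, 138.8]), array([157.6,  10.1]), 4.02) 515.5158624854947 673.0241630622087
201 357 [585.03556127 203.38637299 141.29730797] [7.19200260e-02 1.61350716e+02] (array([587.8, 203.9]), array([155.6,  10.7]), 3.92) 509.8294759908125 665.3412674297444
rack (5, 20) 225 (array([593. , 215.8]), array([247.2, 233.3]), 89.95) [[485.  94.   5.]
 [709. 338.  20.]]
rack (20, 40) 1929 (array([601.8, 213.5]), array([231.8, 236.1]), 3.94) [[486.  99.  21.]
 [686. 311.  39.]]
rack (100, 128) 1214 (array([602.6, 226.5]), array([227.6, 211.1]), 3.91) [[489. 117. 101.]
 [708. 331. 128.]]
side lid (array([594.3, -95.9]), array([148.7, 190.1]), 88.12)
knob [ 593.33298125 -100.79505537  171.17391834] (array([594.5, -97.4]), array([29.7, 30.2]), 78.64) 241 172.17672563893234
137 457 [592.64593885 136.27821465 141.20432068] [6.59982616e-02 9.75200935e+01] (array([595. , 139.1]), array([158. ,  16.7]), 4.66) 516.1650611191898 674.0775706765166
201 406 [590.56630615 201.73427731 141.01198918] [6.91891887e-02 1.60826707e+02] (array([589.7, 205.5]), array([156.6,  20.1]), 4.71) 511.9645419619002 668.1333836625176
rack (5, 20) 73 (array([505.5, 188.9]), array([ 16.7, 201.5]), 1.56) [[498.  88.   6.]
 [516. 244.  19.]]
rack (20, 40) 231 (array([492.4, 195.6]), array([ 18.8, 215.5]), 8.1) [[484.  90.  21.]
 [516. 302.  40.]]
rack (100, 128) 2195 (array([603.7, 225.1]), array([227.1, 211.9]), 4.02) [[491. 117. 100.]
 [690. 291. 128.]]
```

View pics/c1.png

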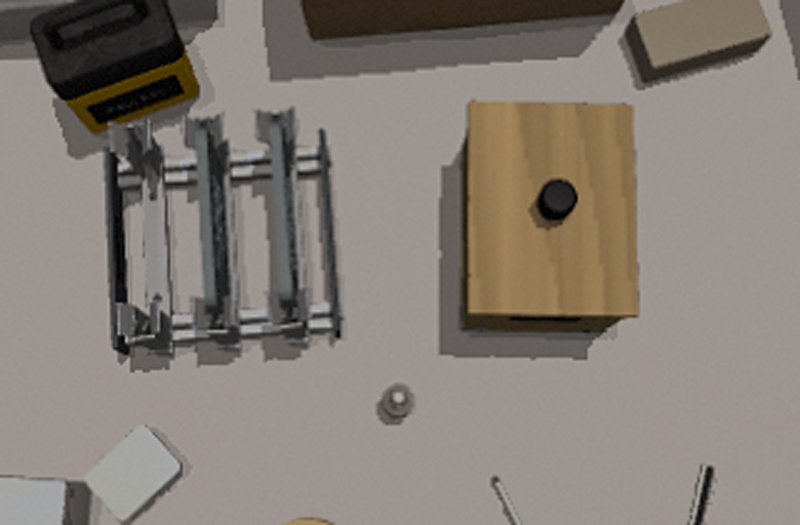

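View pics/side0.png

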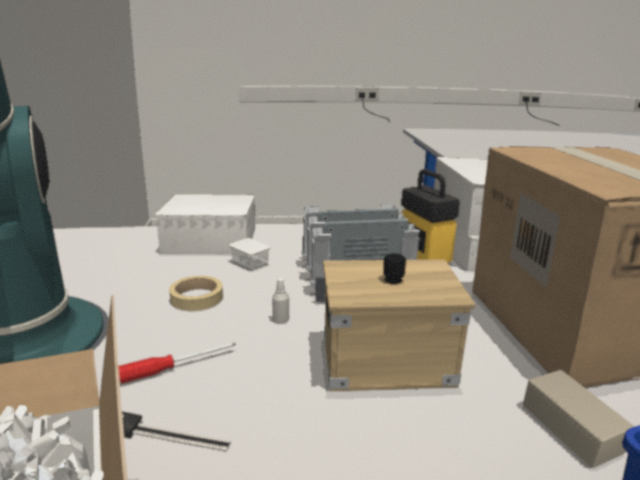

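```bash
cat >> h.py <<'E'
def Rdown(yaw,s=1):
    a=np.radians(yaw); z=s*np.array([-np.sin(a),np.cos(a),0]); x=np.array([0,0,-1.]); return np.c_[x,np.cross(z,x),z]
def go(p,yaw,s=1,st=None):
    """print shift (m, tool axes) and rotvec (deg) to reach TCP p with jaws across yaw"""
    st=st or r.get_state(); R0=q2R(st["ee_rot"]); 
    rv=np.degrees(R.from_matrix(R0.T@Rdown(yaw,s)).as_rotvec()); sh=R0.T@(np.array(p)-st["position"])/1000
    print("xyz",np.round(sh,4).tolist(),"rot",np.round(rv,2).tolist(),"|F|",np.round(st["contact_force"],1),"t",round(st["time_s"],2),"pos",np.round(st["position"],1),"w",round(st["gripper_width"],1))
E
python3 - <<'E'
from h import *
print(q2R(r.get_state()["ee_rot"]).round(3))
for s in(1,-1): go([593.5,-95,240],-1.8,s); go([593.5,-95,141],-1.8,s)
P=np.vstack([cloud(n,np.load(n+"0.npy")) for n in("top","side")])
for x in range(350,800,50):
    print(x,[int(np.percentile(q,98)) if len(q:=P[(P[:,0]//50==x//50)&(P[:,1]//50==y//50)][:,2])>3 else -1 for y in range(-500,450,50)])
E
```

```text
[[-0.     0.941  0.338]
 [ 0.     0.338 -0.941]
 [-1.    -0.    -0.   ]]
xyz [-0.062, 0.5265, -0.335] rot [-158.44, -0.0, -0.01] |F| [-0.4  0.1  0.1] t 0.8 pos [ 211.2 -588.2  178. ] w 94.3
xyz [0.037, 0.5265, -0.335] rot [-158.44, -0.0, -0.01] |F| [-0.4  0.1  0.1] t 0.8 pos [ 211.2 -588.2  178. ] w 94.3
xyz [-0.062, 0.5265, -0.335] rot [21.56, -0.0, 0.0] |F| [-0.4  0.1  0.1] t 0.8 pos [ 211.2 -588.2  178. ] w 94.3
xyz [0.037, 0.5265, -0.335] rot [21.56, -0.0, 0.0] |F| [-0.4  0.1  0.1] t 0.8 pos [ 211.2 -588.2  178. ] w 94.3
350 [3, 3, 3, 2, 5, 3, 2, 2, 14, 3, 3, 3, 2, 2, 41, 43, 95, 96, 94]
400 [3, 3, 3, 2, 2, 2, 2, 2, 2, 3, 77, 46, 3, 2, 3, 42, 3, 2, 3]
450 [3, 3, 3, 2, 2, 2, 133, 135, 4, 2, 2, 3, 110, 119, 126, 125, 48, 3, 2]
500 [3, 3, 3, 2, 2, 2, 137, 138, 138, 138, 3, 55, 142, 143, 143, 127, 55, 3, 3]
550 [3, 3, 2, 2, 2, 2, 136, 172, 173, 138, 3, 55, 143, 142, 144, 34, 55, 3, 3]
600 [3, 2, 3, 2, 2, 2, 136, 170, 172, 138, 3, 49, 143, 137, 143, 34, 55, 3, 2]
650 [3, 3, 3, 2, 2, 2, 137, 138, 138, 138, 3, 3, 142, 127, 143, 127, 54, 2, 3]
700 [3, 111, 3, 2, 2, 2, 2, 2, 2, 2, 3, 2, 3, 3, 147, 150, 191, 147, 2]
750 [121, 121, 120, 46, 46, 47, 2, 2, 2, 2, 2, 3, 3, 3, 149, 196, 196, 151, 2]
```

Emit:
{"api": "send_rows", "payload": {"moves": [{"xyz": [-0.03, 0.03, -0.02], "rot": [3, 0, 0], "fingers": 100}, {"xyz": [-0.06, 0.06, -0.038], "rot": [6, 0, 0], "fingers": 100}, {"xyz": [-0.065, 0.095, -0.06], "rot": [9, 0, 0], "fingers": 100}, {"xyz": [-0.065, 0.13, -0.083], "rot": [12, 0, 0], "fingers": 100}, {"xyz": [-0.065, 0.165, -0.105], "rot": [15, 0, 0], "fingers": 100}, {"xyz": [-0.065, 0.2, -0.127], "rot": [18, 0, 0], "fingers": 100}, {"xyz": [-0.065, 0.235, -0.15], "rot": [21.5, 0, 0], "fingers": 100}, {"xyz": [-0.065, 0.265, -0.168], "rot": [21.5, 0, 0], "fingers": 100}]}}

```text
time_s: 1.47
position: [403.9, -339.6, 243.4]
ee_rot: [-0.491, -0.509, -0.491, 0.509]
contact_force: [-0.2, -1.0, 0.4]
gripper_width: 93.6
```

```bash
python3 -c "
from h import *
go([593.5,-95,240],-1.8,-1)"
```

```text
xyz [0.0033, 0.181, -0.2511] rot [-0.19, 0.02, -0.02] |F| [-0.2 -1.   0.4] t 1.47 pos [ 403.9 -339.6  243.4] w 93.6
```

Emit:
{"api": "send_rows", "payload": {"moves": [{"xyz": [0.0, 0.023, -0.031], "rot": [0, 0, 0], "fingers": 100}, {"xyz": [0.0, 0.046, -0.062], "rot": [0, 0, 0], "fingers": 100}, {"xyz": [0, 0.069, -0.094], "rot": [0, 0, 0], "fingers": 100}, {"xyz": [0, 0.092, -0.126], "rot": [0, 0, 0], "fingers": 100}, {"xyz": [0, 0.115, -0.158], "rot": [0, 0, 0], "fingers": 100}, {"xyz": [0, 0.138, -0.19], "rot": [0, 0, 0], "fingers": 100}, {"xyz": [0, 0.16, -0.22], "rot": [0, 0, 0], "fingers": 100}, {"xyz": [0, 0.17, -0.237], "rot": [0, 0, 0], "fingers": 100}]}}

```text
time_s: 2.13
position: [582.2, -105.5, 243.0]
ee_rot: [0.493, 0.507, 0.493, -0.506]
contact_force: [0.2, -0.2, 0.3]
gripper_width: 94.2
```

```bash
python3 -c "
from h import *
r.snapshot('side');r.snapshot('side');go([593.5,-95,141],-1.8,-1)"
```

```text
xyz [0.1018, 0.0115, -0.0108] rot [0.36, -0.09, 0.0] |F| [-1.2 -0.5  0.4] t 2.23 pos [ 581.7 -105.6  242.7] w 94.3
```

Emit:
{"api": "send_rows", "payload": {"force": 30, "moves": [{"xyz": [0.02, 0.0115, -0.0108], "rot": [0.36, 0, 0], "fingers": 100}, {"xyz": [0.05, 0.0115, -0.0108], "rot": [0.36, 0, 0], "fingers": 80}, {"xyz": [0.08, 0.0115, -0.0108], "rot": [0.36, 0, 0], "fingers": 70}, {"xyz": [0.095, 0.0115, -0.0108], "rot": [0.36, 0, 0], "fingers": 60}, {"xyz": [0.101, 0.0115, -0.0108], "rot": [0.36, 0, 0], "fingers": 50}, {"xyz": [0.101, 0.0115, -0.0108], "rot": [0.36, 0, 0], "fingers": 0}, {"xyz": [0.101, 0.0115, -0.0108], "rot": [0.36, 0, 0], "fingers": 0}, {"xyz": [0.101, 0.0115, -0.0108], "rot": [0.36, 0, 0], "fingers": 0}]}}

```text
time_s: 2.9
position: [592.8, -99.6, 143.5]
ee_rot: [0.491, 0.51, 0.49, -0.509]
contact_force: [0.5, -0.5, -0.4]
gripper_width: 50.9
```

Emit:
{"api": "send_rows", "payload": {"force": 30, "moves": [{"xyz": [0, 0, 0], "rot": [0, 0, 0], "fingers": 0}, {"xyz": [0, 0, 0], "rot": [0, 0, 0], "fingers": 0}, {"xyz": [0, 0, 0], "rot": [0, 0, 0], "fingers": 0}]}}

```text
time_s: 3.15
position: [592.7, -97.2, 143.0]
ee_rot: [0.491, 0.51, 0.491, -0.508]
contact_force: [-0.9, 21.0, 8.7]
gripper_width: 30.7
```

Emit:
{"api": "send_rows", "payload": {"force": 30, "moves": [{"xyz": [0, 0, 0], "rot": [0, 0, 0], "fingers": 0}, {"xyz": [0, 0, 0], "rot": [0, 0, 0], "fingers": 0}, {"xyz": [-0.005, 0, 0], "rot": [0, 0, 0], "fingers": 0}]}}

```text
time_s: 3.4
position: [591.9, -97.4, 146.7]
ee_rot: [0.49, 0.509, 0.492, -0.508]
contact_force: [1.0, 5.8, -5.2]
gripper_width: 29.3
```

Emit:
{"api": "send_rows", "payload": {"force": 30, "moves": [{"xyz": [-0.01, 0, 0], "rot": [0, 0, 0], "fingers": 0}, {"xyz": [-0.02, 0, 0], "rot": [0, 0, 0], "fingers": 0}, {"xyz": [-0.035, 0, 0], "rot": [0, 0, 0], "fingers": 0}, {"xyz": [-0.045, 0, 0], "rot": [0, 0, 0], "fingers": 0}, {"xyz": [-0.05, 0, 0], "rot": [0, 0, 0], "fingers": 0}, {"xyz": [-0.05, 0, 0], "rot": [0, 0, 0], "fingers": 0}]}}

```text
time_s: 3.9
position: [592.6, -99.5, 198.4]
ee_rot: [0.491, 0.51, 0.49, -0.509]
contact_force: [-0.0, -0.3, -2.9]
gripper_width: 29.2
```

```bash
python3 -c "
from h import *
im,d=r.snapshot('side');save('s1',im[150:450,200:600]);go([588,-267,194],-1.8,-1)"
```

```text
xyz [0.0034, 0.002, 0.1676] rot [-0.31, 0.01, -0.04] |F| [ 0.1  0.4 -4.2] t 3.95 pos [592.2 -99.5 197.3] w 29.7
```

View pics/s1.png

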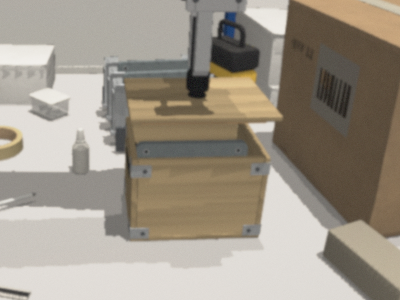

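Emit:
{"api": "send_rows", "payload": {"force": 30, "moves": [{"xyz": [0, 0, 0.025], "rot": [0, 0, 0], "fingers": 0}, {"xyz": [0, 0, 0.055], "rot": [0, 0, 0], "fingers": 0}, {"xyz": [0, 0, 0.085], "rot": [0, 0, 0], "fingers": 0}, {"xyz": [0, 0, 0.115], "rot": [0, 0, 0], "fingers": 0}, {"xyz": [0, 0, 0.14], "rot": [0, 0, 0], "fingers": 0}, {"xyz": [0.01, 0, 0.16], "rot": [0, 0, 0], "fingers": 0}, {"xyz": [0.025, 0, 0.17], "rot": [0, 0, 0], "fingers": 0}, {"xyz": [0.05, 0, 0.17], "rot": [0, 0, 0], "fingers": 0}]}}

```text
time_s: 4.62
position: [585.7, -272.8, 147.1]
ee_rot: [-0.491, -0.51, -0.489, 0.51]
contact_force: [1.0, 0.2, -2.9]
gripper_width: 29.4
```

Emit:
{"api": "send_rows", "payload": {"force": 30, "moves": [{"xyz": [0.025, 0, 0], "rot": [0, 0, 0], "fingers": 0}, {"xyz": [0.05, 0, 0], "rot": [0, 0, 0], "fingers": 0}, {"xyz": [0.075, 0, 0], "rot": [0, 0, 0], "fingers": 0}, {"xyz": [0.09, 0, 0], "rot": [0, 0, 0], "fingers": 0}, {"xyz": [0.1, 0, 0], "rot": [0, 0, 0], "fingers": 0}, {"xyz": [0.1, 0, 0], "rot": [0, 0, 0], "fingers": 0}, {"xyz": [0.1, 0, 0], "rot": [0, 0, 0], "fingers": 0}]}}

```text
time_s: 5.2
position: [585.7, -269.1, 47.0]
ee_rot: [-0.491, -0.509, -0.491, 0.509]
contact_force: [0.6, 0.8, -2.3]
gripper_width: 29.0
```

Run:
```python
from h import *
go([588,-267,22.5],-1.8,-1)
im,d=r.snapshot('side'); save('s2',im[150:480,150:600])
P=cloud('side',d); q=P[(P[:,0]>470)&(P[:,0]<710)&(P[:,1]>-360)&(P[:,1]<-175)&(P[:,2]>5)&(P[:,2]<75)]
print(len(q),np.percentile(q,[1,50,99],axis=0).round(1))
t=q[np.abs(q[:,2]-np.median(q[:,2]))<8]; A=np.c_[t[:,:2]-[588,-267],np.ones(len(t))]; print(np.linalg.lstsq(A,t[:,2],rcond=None)[0])
```

```text
xyz [0.0245, 0.0022, -0.0022] rot [-0.3, -0.02, 0.03] |F| [ 0.6  0.8 -2.3] t 5.2 pos [ 585.7 -269.1   47. ] w 29.0
13489 [[ 493.2 -345.3   35.5]
 [ 577.7 -289.1   40.6]
 [ 678.9 -200.7   67. ]]
[-2.80786691e-03 -2.72699849e-03  4.03345107e+01]
```

View pics/s2.png

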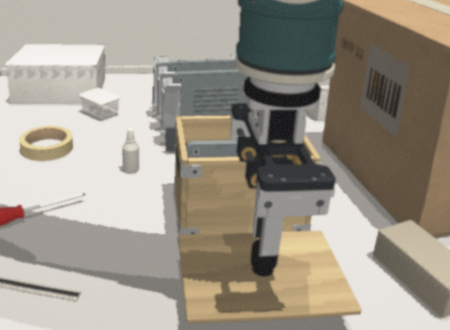

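Emit:
{"api": "send_rows", "payload": {"force": 30, "moves": [{"xyz": [0.01, 0, 0], "rot": [0, 0, 0], "fingers": 0}, {"xyz": [0.017, 0, 0], "rot": [0, 0, 0], "fingers": 0}, {"xyz": [0.021, 0, 0], "rot": [0, 0, 0], "fingers": 0}, {"xyz": [0.023, 0, 0], "rot": [0, 0, 0], "fingers": 0}, {"xyz": [0.0245, 0, 0], "rot": [0, 0, 0], "fingers": 0}, {"xyz": [0.0245, 0, 0], "rot": [0, 0, 0], "fingers": 0}]}}

```text
time_s: 5.75
position: [585.8, -269.3, 23.0]
ee_rot: [-0.491, -0.509, -0.491, 0.509]
contact_force: [-2.0, 0.7, 3.2]
gripper_width: 29.3
```

Fz has turned positive, so the lid is standing on the bench. I'll release it and rise.

Emit:
{"api": "send_rows", "payload": {"moves": [{"xyz": [0, 0, 0], "rot": [0, 0, 0], "fingers": 60}, {"xyz": [0, 0, 0], "rot": [0, 0, 0], "fingers": 60}, {"xyz": [0, 0, 0], "rot": [0, 0, 0], "fingers": 60}, {"xyz": [-0.02, 0, 0], "rot": [0, 0, 0], "fingers": 60}, {"xyz": [-0.05, 0, 0], "rot": [0, 0, 0], "fingers": 60}, {"xyz": [-0.08, 0, 0], "rot": [0, 0, 0], "fingers": 60}, {"xyz": [-0.115, 0, 0], "rot": [0, 0, 0], "fingers": 60}, {"xyz": [-0.15, 0, 0], "rot": [0, 0, 0], "fingers": 60}]}}

```text
time_s: 6.42
position: [585.6, -269.0, 174.1]
ee_rot: [0.491, 0.509, 0.491, -0.509]
contact_force: [-0.1, -0.1, -0.2]
gripper_width: 56.6
```

Run:
```python
from h import *
def rect(Q):
    c,s,a=cv2.minAreaRect(Q[:,:2].astype(np.float32)); return np.round(c,1),np.round(s,1),round(a,2)
for n in('top','side'):
    im,d=r.snapshot(n); save(n+'3',im); P=cloud(n,d)
    b=lambda lo,hi:P[np.all((P>lo)&(P<hi),axis=1)]
    q=b([470,-360,8],[710,-175,30]); print(n,"lid",len(q),np.percentile(q,[2,50,98],axis=0).round(1).tolist())
    q=b([470,-190,120],[710,-5,135]); print("case rim",rect(q),np.median(q[:,2]))
    q=b([505,-125,106],[685,-68,123.5]); q=q[abs(q[:,1]-np.median(q[:,1]))<15]; print("cover",len(q),np.median(q,0),rect(q), np.polyfit(q[:,0],q[:,1],1))
    q=b([480,240,100],[560,300,140]);q2=b([620,240,100],[700,300,140]); print("channels",len(q),len(q2),rect(q),rect(q2))
go([593.5,-95,220],-1.8,-1)
```

```text
top lid 3789 [[493.4, -338.5, 11.7], [569.0, -258.5, 15.8], [674.3, -199.0, 19.7]]
case rim (array([593. , -94.8]), array([140.2, 181.9]), 88.18) 127.16529695319497
cover 428 [600.46077354 -93.26573265 117.182052  ] (array([591.5, -94.5]), array([170.6,  29. ]), 0.64) [-2.71825679e-02 -7.71635447e+01]
channels 190 186 (array([502. , 263.6]), array([30.8, 37.7]), 4.7) (array([667.4, 275.7]), array([32. , 37.8]), 5.0)
side lid 12431 [[495.4, -341.9, 14.8], [582.1, -283.9, 16.6], [677.1, -202.1, 18.4]]
case rim (array([594.1, -95.4]), array([141.9, 183.2]), 88.27) 126.94793030982905
cover 1045 [581.11922474 -98.50010858 114.91171409] (array([596.9, -97.1]), array([ 19.2, 164.4]), 85.26) [-4.24094566e-02 -7.33104784e+01]
channels 174 63 (array([502.5, 263.8]), array([30.6, 41.4]), 2.05) (array([668.6, 274.4]), array([28.6, 40.9]), 3.35)
xyz [-0.0419, -0.0012, -0.1751] rot [-0.31, 0.18, -0.46] |F| [-0.7  0.2  0.2] t 6.52 pos [ 588.6 -270.1  178.6] w 56.4
```

```bash
python3 -c "
import cv2
a=cv2.imread('pics/top3.png')[120:330,200:500];cv2.imwrite('pics/c3.png',cv2.resize(a,None,fx=2.6,fy=2.6,interpolation=2))"
```

```text
(no output)
```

View pics/c3.png

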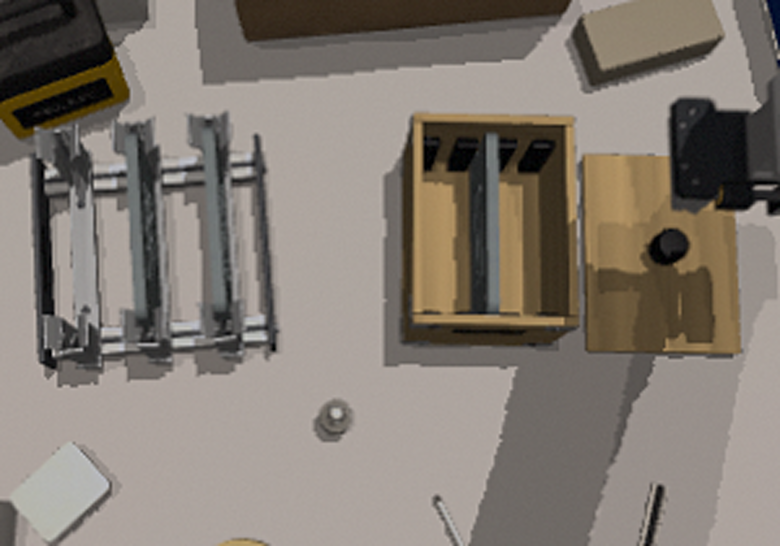

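Emit:
{"api": "send_rows", "payload": {"force": 60, "moves": [{"xyz": [-0.01, 0, -0.03], "rot": [0, 0, 0], "fingers": 50}, {"xyz": [-0.01, 0, -0.065], "rot": [0, 0, 0], "fingers": 45}, {"xyz": [-0.01, 0, -0.1], "rot": [0, 0, 0], "fingers": 45}, {"xyz": [-0.01, 0, -0.135], "rot": [0, 0, 0], "fingers": 45}, {"xyz": [-0.01, 0, -0.16], "rot": [0, 0, 0], "fingers": 45}, {"xyz": [-0.005, 0, -0.174], "rot": [0, 0, 0], "fingers": 45}, {"xyz": [0, 0, -0.174], "rot": [0, 0, 0], "fingers": 45}, {"xyz": [0, 0, -0.174], "rot": [0, 0, 0], "fingers": 45}]}}

```text
time_s: 7.18
position: [591.8, -95.0, 171.5]
ee_rot: [-0.491, -0.509, -0.491, 0.509]
contact_force: [-0.7, -0.5, -1.6]
gripper_width: 42.2
```

Run:
```python
from h import *
go([593.3,-94.7,87],-1.8,-1)
```

```text
xyz [0.0845, 0.0016, -0.0003] rot [-0.24, -0.0, 0.07] |F| [-0.7 -0.5 -1.6] t 7.18 pos [591.8 -95.  171.5] w 42.2
```

Emit:
{"api": "send_rows", "payload": {"force": 60, "moves": [{"xyz": [0.025, 0.0015, 0], "rot": [0, 0, 0], "fingers": 45}, {"xyz": [0.05, 0.0015, 0], "rot": [0, 0, 0], "fingers": 45}, {"xyz": [0.072, 0.0015, 0], "rot": [0, 0, 0], "fingers": 45}, {"xyz": [0.084, 0.0015, 0], "rot": [0, 0, 0], "fingers": 45}, {"xyz": [0.084, 0.0015, 0], "rot": [0, 0, 0], "fingers": 45}, {"xyz": [0.084, 0.0015, 0], "rot": [0, 0, 0], "fingers": 0}, {"xyz": [0.084, 0.0015, 0], "rot": [0, 0, 0], "fingers": 0}, {"xyz": [0.084, 0.0015, 0], "rot": [0, 0, 0], "fingers": 0}]}}

```text
time_s: 7.85
position: [594.5, -95.6, 89.9]
ee_rot: [0.491, 0.51, 0.49, -0.509]
contact_force: [-0.3, -0.4, 0.4]
gripper_width: 25.7
```

Emit:
{"api": "send_rows", "payload": {"force": 60, "moves": [{"xyz": [0, 0, 0], "rot": [0, 0, 0], "fingers": 0}, {"xyz": [0, 0, 0], "rot": [0, 0, 0], "fingers": 0}, {"xyz": [0, 0, 0], "rot": [0, 0, 0], "fingers": 0}, {"xyz": [0, 0, 0], "rot": [0, 0, 0], "fingers": 0}]}}

```text
time_s: 8.18
position: [594.1, -95.4, 89.1]
ee_rot: [0.491, 0.509, 0.491, -0.509]
contact_force: [-0.8, -0.5, 5.6]
gripper_width: 7.1
```

Emit:
{"api": "send_rows", "payload": {"force": 60, "moves": [{"xyz": [-0.01, 0, 0], "rot": [0, 0, 0], "fingers": 0}, {"xyz": [-0.03, 0, 0], "rot": [0, 0, 0], "fingers": 0}, {"xyz": [-0.055, 0, 0], "rot": [0, 0, 0], "fingers": 0}, {"xyz": [-0.08, 0, 0], "rot": [0, 0, 0], "fingers": 0}, {"xyz": [-0.105, 0, 0], "rot": [0, 0, 0], "fingers": 0}, {"xyz": [-0.13, 0, 0], "rot": [0, 0, 0], "fingers": 0}, {"xyz": [-0.155, 0, 0], "rot": [0, 0, 0], "fingers": 0}, {"xyz": [-0.165, 0, 0], "rot": [0, 0, 0], "fingers": 0}]}}

```text
time_s: 8.85
position: [594.6, -95.3, 257.4]
ee_rot: [0.492, 0.51, 0.49, -0.508]
contact_force: [-0.1, 0.2, -1.7]
gripper_width: 6.6
```

Run:
```python
from h import *
im,d=r.snapshot('side'); save('s4',im[60:480,150:600])
im,d=r.snapshot('top'); np.save('top4.npy',d)
P=cloud('top',d); s=r.get_state(); x,y,z=s["position"]
q=P[(abs(P[:,0]-x)<90)&(abs(P[:,1]-y)<30)&(abs(P[:,2]-(z+31))<9)]; print(len(q),np.percentile(q,[1,50,99],axis=0).round(1),np.polyfit(q[:,0],q[:,1],1))
go([584.7,269,255],4.0,-1)
```

```text
266 [[ 515.6 -105.1  277.5]
 [ 553.6  -93.9  285.7]
 [ 589.3  -85.6  293.2]] [-4.79132586e-02 -6.75487485e+01]
xyz [-0.0, -0.023, -0.3638] rot [-6.11, 0.03, -0.15] |F| [ 0.1 -0.5 -3.3] t 8.95 pos [594.3 -95.4 255.1] w 6.9
```

View pics/s4.png

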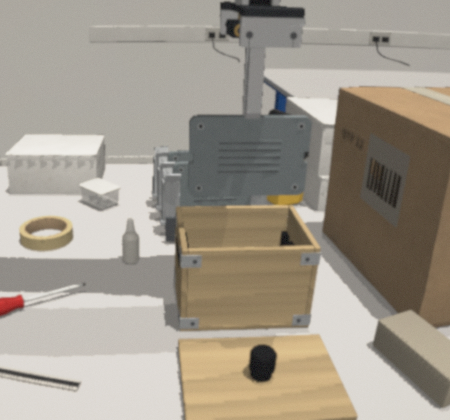

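Emit:
{"api": "send_rows", "payload": {"force": 60, "moves": [{"xyz": [0, -0.001, -0.015], "rot": [0, 0, 0], "fingers": 0}, {"xyz": [0, -0.003, -0.04], "rot": [-0.6, 0, 0], "fingers": 0}, {"xyz": [0, -0.005, -0.07], "rot": [-1.2, 0, 0], "fingers": 0}, {"xyz": [0, -0.007, -0.1], "rot": [-1.8, 0, 0], "fingers": 0}, {"xyz": [0, -0.009, -0.13], "rot": [-2.4, 0, 0], "fingers": 0}, {"xyz": [0, -0.011, -0.16], "rot": [-3.0, 0, 0], "fingers": 0}, {"xyz": [0, -0.013, -0.19], "rot": [-3.6, 0, 0], "fingers": 0}, {"xyz": [0, -0.014, -0.22], "rot": [-4.2, 0, 0], "fingers": 0}]}}

```text
time_s: 9.62
position: [586.7, 126.2, 251.6]
ee_rot: [0.509, 0.49, 0.51, -0.491]
contact_force: [1.7, -0.7, -2.0]
gripper_width: 6.3
```

Emit:
{"api": "send_rows", "payload": {"force": 60, "moves": [{"xyz": [0, 0.001, -0.03], "rot": [-0.5, 0, 0], "fingers": 0}, {"xyz": [0, 0.001, -0.06], "rot": [-1, 0, 0], "fingers": 0}, {"xyz": [0, 0.002, -0.09], "rot": [-1.5, 0, 0], "fingers": 0}, {"xyz": [0, 0.002, -0.115], "rot": [-1.6, 0, 0], "fingers": 0}, {"xyz": [0, 0.002, -0.135], "rot": [-1.6, 0, 0], "fingers": 0}, {"xyz": [0, 0.002, -0.144], "rot": [-1.6, 0, 0], "fingers": 0}, {"xyz": [0, 0.002, -0.144], "rot": [-1.6, 0, 0], "fingers": 0}, {"xyz": [0, 0.002, -0.144], "rot": [-1.6, 0, 0], "fingers": 0}]}}

```text
time_s: 10.28
position: [584.4, 268.1, 252.4]
ee_rot: [0.516, 0.483, 0.516, -0.484]
contact_force: [0.7, 0.0, -2.1]
gripper_width: 7.0
```

Run:
```python
from h import *
def rect(Q):
    c,s,a=cv2.minAreaRect(Q.astype(np.float32)); return np.round(c,1),np.round(s,1),round(a,2)
s=r.get_state(); print(s["position"]); x,y,z=s["position"]
im,d=r.snapshot('side'); P=cloud('side',d); save('s5',im)
q=P[(abs(P[:,0]-x)<100)&(abs(P[:,1]-y)<25)&(P[:,2]>z-95)&(P[:,2]<z+31)]
print("side cover xz",rect(q[:,[0,2]]),np.median(q,0)); print("plane yaw", np.linalg.lstsq(np.c_[q[:,0]-x,q[:,2]-z,np.ones(len(q))],q[:,1],rcond=None)[0])
for lo,hi in((-40,-25),(5,20)):
    k=q[(q[:,2]-z>lo-20)&(q[:,2]-z<hi-10)]; print("edges",np.percentile(k[:,0],[.5,99.5]))
im,d=r.snapshot('top'); save('t5',im); np.save('top5.npy',d); P=cloud('top',d)
q=P[(abs(P[:,0]-x)<95)&(abs(P[:,1]-y)<25)&(abs(P[:,2]-(z+31))<8)]; print("top cover",len(q),rect(q[:,:2]),np.median(q,0),np.polyfit(q[:,0],q[:,1],1))
for n,o in(("top",r.regions_of("top","slot_free_clip_far")),("topn",r.regions_of("top","slot_free_clip_near"))): print(n,[(round(i["score"],2),np.round(i["pixel"])) for i in o[:3]])
go([584.7,269,255],4.0,-1)
a=im[130:300,180:420]; cv2.imwrite("pics/c5.png",cv2.resize(a,None,fx=3.2,fy=3.2,interpolation=2)[...,::-1])
```

```text
[584.40212989 268.10227898 252.35279812]
side cover xz (array([585.3, 227.6]), array([161.6, 110.8]), 0.04) [583.21229643 262.80164371 229.57396464]
plane yaw [ 6.28663344e-02 -1.58688055e-02  2.62578712e+02]
edges [504.88442958 665.19186353]
edges [504.77345121 662.92819804]
  return _methods._mean(a, axis=axis, dtype=dtype,
  ret = um.true_divide(
Traceback (most recent call last):
TypeError: expected non-empty vector for x
```

Run:
```python
from h import *
im,d=r.snapshot('side'); P=cloud('side',d)
q=P[(P[:,0]>525)&(P[:,0]<660)&(abs(P[:,1]-134)<16)&(P[:,2]>75)&(P[:,2]<138)]
for _ in range(3):
    A=np.c_[q[:,0]-594,q[:,2]-110,np.ones(len(q))]; f=np.linalg.lstsq(A,q[:,1],rcond=None)[0]; q=q[abs(A@f-q[:,1])<3]
print("racked plane",len(q),f)
for z0,z1 in((128,146),):
    k=P[(abs(P[:,1]-138)<18)&(P[:,2]>z0)&(P[:,2]<z1)]; print("a edges",np.percentile(k[:,0],[.5,99.5]))
go([584.7,269,255],4.0,-1)
im,d=r.snapshot('top'); a=im[130:300,180:420]; cv2.imwrite("pics/c5.png",cv2.resize(a,None,fx=3.2,fy=3.2,interpolation=2)[...,::-1])
```

```text
racked plane 2120 [6.92524858e-02 3.57596142e-03 1.34982984e+02]
a edges [515.96662885 806.82648882]
xyz [-0.0017, -0.0002, -0.0018] rot [-0.42, 0.04, 0.01] |F| [-0.2  0.  -2.1] t 10.43 pos [585.  267.2 253.3] w 7.0
```

View pics/c5.png

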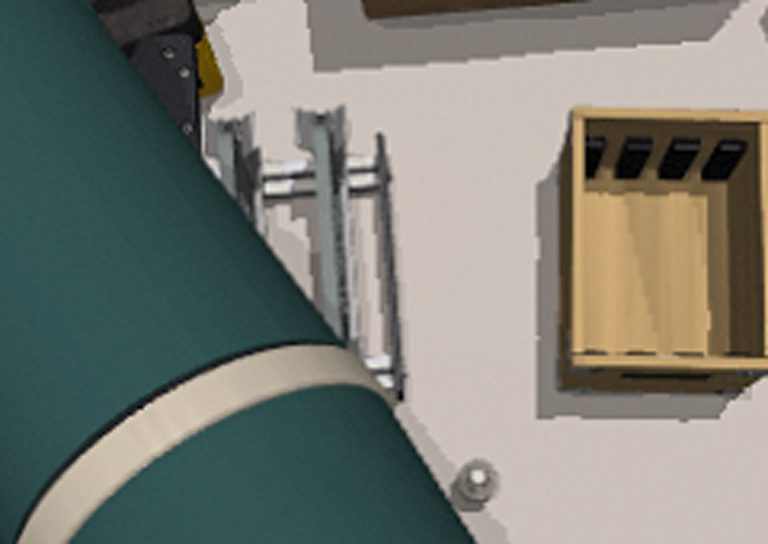

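Run:
```python
from h import *
im,d=r.snapshot('side'); P=cloud('side',d); s=r.get_state(); x,y,z=s["position"]
q=P[(abs(P[:,0]-x)<75)&(abs(P[:,0]-x)>14)&(abs(P[:,1]-y)<20)&(P[:,2]>z-75)&(P[:,2]<z+27)]
for _ in range(4):
    A=np.c_[q[:,0]-x,q[:,2]-(z-25),np.ones(len(q))]; f=np.linalg.lstsq(A,q[:,1],rcond=None)[0]; q=q[abs(A@f-q[:,1])<3]
print(len(q),f,s["position"])
```

```text
2778 [ 6.36827986e-02 -1.95903508e-02  2.62267843e+02] [584.90278137 267.76043007 253.5799253 ]
```

Emit:
{"api": "send_rows", "payload": {"force": 60, "moves": [{"xyz": [0, 0, -0.0024], "rot": [-0.4, -1.0, 0], "fingers": 0}, {"xyz": [0.008, 0, -0.0024], "rot": [-0.4, -1.0, 0], "fingers": 0}, {"xyz": [0.02, 0, -0.0024], "rot": [-0.4, -1.0, 0], "fingers": 0}, {"xyz": [0.03, 0, -0.0024], "rot": [-0.4, -1.0, 0], "fingers": 0}, {"xyz": [0.04, 0, -0.0024], "rot": [-0.4, -1.0, 0], "fingers": 0}, {"xyz": [0.05, 0, -0.0024], "rot": [-0.4, -1.0, 0], "fingers": 0}, {"xyz": [0.06, 0, -0.0024], "rot": [-0.4, -1.0, 0], "fingers": 0}, {"xyz": [0.067, 0, -0.0024], "rot": [-0.4, -1.0, 0], "fingers": 0}]}}

```text
time_s: 11.2
position: [584.1, 271.1, 184.9]
ee_rot: [0.522, 0.477, 0.513, -0.486]
contact_force: [-0.7, -0.7, -2.8]
gripper_width: 7.0
```

Run:
```python
from h import *
im,d=r.snapshot('side'); a=im[150:310,270:450]; cv2.imwrite("pics/c6.png",cv2.resize(a,None,fx=4,fy=4,interpolation=2)[...,::-1])
P=cloud('side',d); s=r.get_state(); x,y,z=s["position"]
q=P[(abs(P[:,0]-x)<72)&(abs(P[:,0]-x)>14)&(abs(P[:,1]-y)<20)&(P[:,2]>z-40)&(P[:,2]<z+27)]
for _ in range(4):
    A=np.c_[q[:,0]-x,q[:,2]-(z-25),np.ones(len(q))]; f=np.linalg.lstsq(A,q[:,1],rcond=None)[0]; q=q[abs(A@f-q[:,1])<3]
print(len(q),f); go([584.9,270,111],4,-1); print(s["torque"])
```

```text
1636 [ 7.05079179e-02 -1.61724008e-03  2.65679702e+02]
xyz [0.073, 0.0013, -0.0004] rot [0.09, 1.04, 0.14] |F| [ 0.2  0.1 -3.6] t 11.25 pos [583.7 270.9 184. ] w 7.0
[-0.00088501  0.06398534  0.02656661]
```

View pics/c6.png

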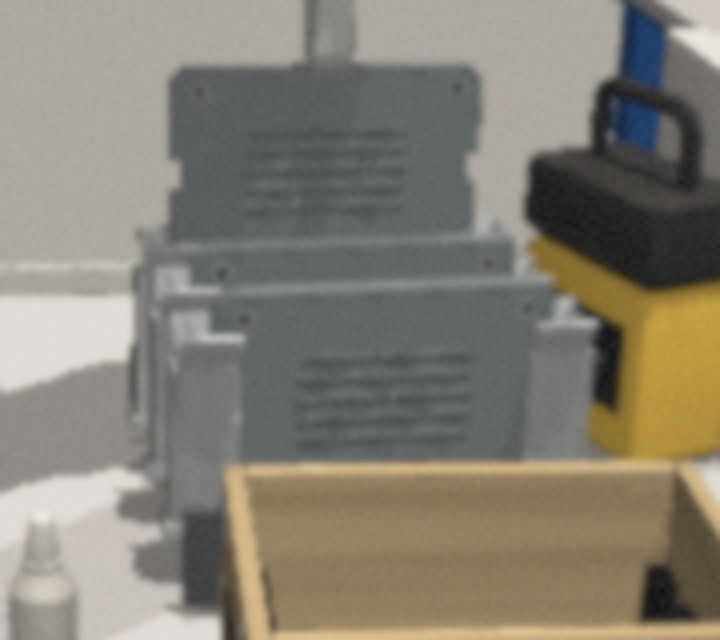

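Emit:
{"api": "send_rows", "payload": {"force": 60, "moves": [{"xyz": [0.004, 0.001, 0.001], "rot": [0, 0, 0], "fingers": 0}, {"xyz": [0.01, 0.001, 0.0008], "rot": [0, 0, 0], "fingers": 0}, {"xyz": [0.015, 0.001, 0.0007], "rot": [0, 0, 0], "fingers": 0}, {"xyz": [0.018, 0.001, 0.0007], "rot": [0, 0, 0], "fingers": 0}, {"xyz": [0.021, 0.001, 0.0006], "rot": [0, 0, 0], "fingers": 0}]}}

```text
time_s: 11.67
position: [585.4, 270.5, 165.3]
ee_rot: [0.522, 0.478, 0.513, -0.486]
contact_force: [1.3, -0.0, 0.1]
gripper_width: 6.9
```

Emit:
{"api": "send_rows", "payload": {"force": 60, "moves": [{"xyz": [0.002, 0, 0], "rot": [0, 0, 0], "fingers": 0}, {"xyz": [0.004, 0, 0], "rot": [0, 0, 0], "fingers": 0}, {"xyz": [0.006, 0, 0], "rot": [0, 0, 0], "fingers": 0}]}}

```text
time_s: 11.92
position: [587.7, 270.9, 161.2]
ee_rot: [0.523, 0.479, 0.512, -0.485]
contact_force: [11.5, 0.3, 13.5]
gripper_width: 7.0
```

Emit:
{"api": "send_rows", "payload": {"force": 60, "moves": [{"xyz": [0, 0.001, 0], "rot": [0, 0, 0], "fingers": 0}, {"xyz": [0, 0.002, 0], "rot": [0, 0, 0], "fingers": 0}, {"xyz": [0, 0.002, 0], "rot": [0, 0, 0], "fingers": 0}]}}

```text
time_s: 12.17
position: [588.8, 270.9, 160.8]
ee_rot: [0.522, 0.479, 0.512, -0.485]
contact_force: [5.1, -0.1, 6.0]
gripper_width: 7.1
```

Run:
```python
from h import *
im,d=r.snapshot('side'); P=cloud('side',d); s=r.get_state(); x,y,z=s["position"]
q=P[(abs(P[:,0]-x)<100)&(abs(P[:,1]-y)<20)&(P[:,2]>z-10)&(P[:,2]<z+31)]
c,sz,a=cv2.minAreaRect(q[:,[0,2]].astype(np.float32)); print(c,sz,a,np.percentile(q[:,0],[.5,99.5]))
go([586,270,111],4,-1); print(s["torque"])
```

```text
(588.1714477539062, 171.3399658203125) (40.83921813964844, 161.6919708251953) 89.953369140625 [508.74049495 667.54383678]
xyz [0.0498, -0.003, -0.0001] rot [0.07, 0.94, -0.17] |F| [4.6 0.2 5.8] t 12.22 pos [588.8 270.9 160.8] w 6.9
[ 0.08517797 -1.0634633   0.08613511]
```

Emit:
{"api": "send_rows", "payload": {"force": 60, "moves": [{"xyz": [0.001, 0.001, 0], "rot": [0, 0, 0], "fingers": 0}, {"xyz": [0.003, 0.001, 0], "rot": [0, 0, 0], "fingers": 0}, {"xyz": [0.005, 0.001, 0], "rot": [0, 0, 0], "fingers": 0}, {"xyz": [0.007, 0.001, -0.0001], "rot": [0, 0, 0], "fingers": 0}]}}

```text
time_s: 12.55
position: [590.8, 271.0, 154.6]
ee_rot: [0.523, 0.48, 0.512, -0.484]
contact_force: [2.0, -0.3, 7.1]
gripper_width: 7.1
```

Emit:
{"api": "send_rows", "payload": {"force": 60, "moves": [{"xyz": [0.003, 0, 0], "rot": [0, 0, 0], "fingers": 0}, {"xyz": [0.006, 0, -0.0001], "rot": [0, 0, 0], "fingers": 0}, {"xyz": [0.009, 0, -0.0002], "rot": [0, 0, 0], "fingers": 0}, {"xyz": [0.012, 0, -0.0002], "rot": [0, 0, 0], "fingers": 0}]}}

```text
time_s: 12.88
position: [588.6, 271.1, 141.4]
ee_rot: [0.522, 0.478, 0.513, -0.486]
contact_force: [-2.6, -0.3, 7.4]
gripper_width: 7.0
```

Run:
```python
from h import *
im,d=r.snapshot('side'); P=cloud('side',d); s=r.get_state(); x,y,z=s["position"]
q=P[(abs(P[:,0]-x)<100)&(abs(P[:,1]-y)<20)&(P[:,2]>z+5)&(P[:,2]<z+36)]
c,sz,a=cv2.minAreaRect(q[:,[0,2]].astype(np.float32)); print(c,sz,a,np.percentile(q[:,0],[.5,99.5]),q[:,2].max())
go([586,270,111],4,-1); print(s["torque"])
```

```text
(589.1820068359375, 160.97305297851562) (30.912761688232422, 160.6996307373047) 89.96817016601562 [509.06049654 668.45679878] 176.43397366511772
xyz [0.0295, -0.0023, 0.0001] rot [0.11, 0.98, 0.0] |F| [-0.2 -0.2 -5.9] t 12.93 pos [588.3 270.8 140.5] w 6.8
[ 0.09822164 -0.00941994  0.02338797]
```

Emit:
{"api": "send_rows", "payload": {"force": 60, "moves": [{"xyz": [0.003, 0, 0], "rot": [0, 0, 0], "fingers": 0}, {"xyz": [0.006, 0, -0.0001], "rot": [0, 0, 0], "fingers": 0}, {"xyz": [0.01, 0, -0.0002], "rot": [0, 0, 0], "fingers": 0}, {"xyz": [0.014, 0, -0.0002], "rot": [0, 0, 0], "fingers": 0}, {"xyz": [0.018, 0, -0.0003], "rot": [0, 0, 0], "fingers": 0}, {"xyz": [0.022, 0, -0.0004], "rot": [0, 0, 0], "fingers": 0}]}}

```text
time_s: 13.43
position: [588.8, 270.7, 118.7]
ee_rot: [0.522, 0.478, 0.513, -0.486]
contact_force: [0.9, -0.5, -1.9]
gripper_width: 6.8
```

Run:
```python
from h import *
im,d=r.snapshot('side'); P=cloud('side',d); s=r.get_state(); x,y,z=s["position"]
q=P[(abs(P[:,0]-x)<70)&(abs(P[:,0]-x)>20)&(abs(P[:,1]-y)<14)&(P[:,2]>z+5)&(P[:,2]<z+60)]
print(np.percentile(q[:,2],[50,95,99]))
for x0 in(-60,-40,40,60): k=q[abs(q[:,0]-x-x0)<10]; print(x0,np.percentile(k[:,2],98) if len(k) else None)
for y0 in(140,204):
  k=P[(abs(P[:,0]-x)<70)&(abs(P[:,0]-x)>20)&(abs(P[:,1]-y0)<10)&(P[:,2]<160)]; print("racked top",y0,np.percentile(k[:,2],[98,99.5]))
go([588,270,111],4,-1)
```

```text
[138.58876236 149.75717576 150.68653315]
-60 150.90900434925933
-40 150.4998340188517
40 148.26161095260346
60 147.53738741372507
racked top 140 [143.16463551 143.77824624]
racked top 204 [143.88774546 144.25933693]
xyz [0.0065, -0.0004, 0.0002] rot [0.09, 1.01, 0.02] |F| [ 2.9 -0.6 -7.4] t 13.48 pos [588.4 270.3 117.5] w 7.0
```

Emit:
{"api": "send_rows", "payload": {"force": 60, "moves": [{"xyz": [0.002, 0, 0], "rot": [0, 0, 0], "fingers": 0}, {"xyz": [0.004, 0, 0], "rot": [0, 0, 0], "fingers": 0}, {"xyz": [0.006, 0, -0.0001], "rot": [0, 0, 0], "fingers": 0}, {"xyz": [0.007, 0, -0.0001], "rot": [0, 0, 0], "fingers": 0}, {"xyz": [0.008, 0, -0.0001], "rot": [0, 0, 0], "fingers": 0}]}}

```text
time_s: 13.9
position: [588.4, 271.9, 112.8]
ee_rot: [0.522, 0.478, 0.513, -0.485]
contact_force: [-14.8, -1.4, 37.6]
gripper_width: 7.5
```

```bash
cat > chk.py <<'E'
from h import *
im,d=r.snapshot('side'); P=cloud('side',d); s=r.get_state(); x=588
for y0,xs in((140,595),(204,590),(269,586)):
  print(y0,[round(float(np.percentile(k[:,2],97)),1) if len(k:=P[(abs(P[:,0]-xs-dx)<10)&(abs(P[:,1]-y0-.07*dx)<9)&(P[:,2]<165)&(P[:,2]>120)])>3 else None for dx in(-60,-40,-25,25,40,60)])
go([588,270,111],4,-1); a=im[150:310,270:450]; cv2.imwrite("pics/c7.png",cv2.resize(a,None,fx=4,fy=4,interpolation=2)[...,::-1])
E
python3 chk.py
```

```text
140 [143.3, 143.4, 143.1, 143.4, 143.4, 143.7]
204 [143.5, 143.5, 143.5, 143.5, 143.6, 143.9]
269 [143.5, 143.9, 143.8, 144.0, 143.6, 144.0]
xyz [0.0019, -0.0006, 0.002] rot [0.14, 0.91, -0.08] |F| [-10.8  -1.4  26.3] t 13.95 pos [588.4 272.  112.8] w 7.5
```

View pics/c7.png

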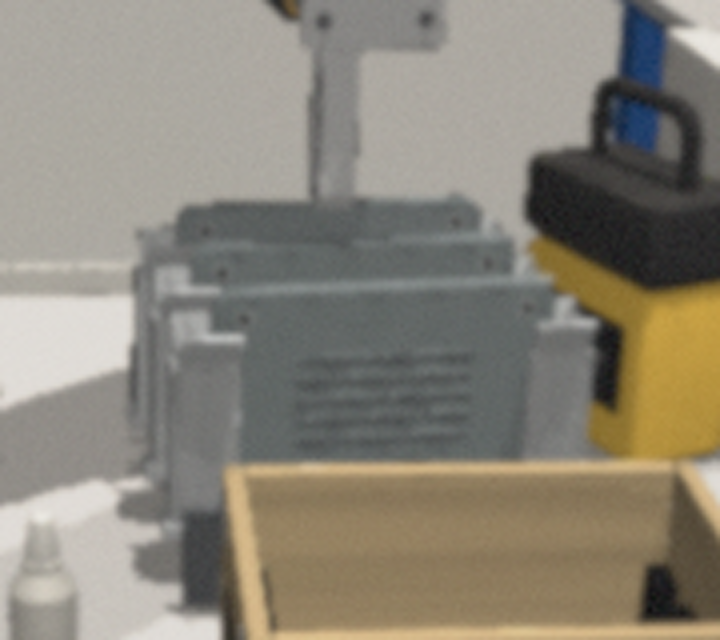

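Emit:
{"api": "send_rows", "payload": {"moves": [{"xyz": [-0.002, 0, 0], "rot": [0, 0, 0], "fingers": 0}, {"xyz": [-0.003, 0, 0], "rot": [0, 0, 0], "fingers": 0}, {"xyz": [-0.003, 0, 0], "rot": [0, 0, 0], "fingers": 45}, {"xyz": [-0.003, 0, 0], "rot": [0, 0, 0], "fingers": 45}, {"xyz": [-0.003, 0, 0], "rot": [0, 0, 0], "fingers": 45}, {"xyz": [-0.003, 0, 0], "rot": [0, 0, 0], "fingers": 45}]}}

```text
time_s: 14.45
position: [588.4, 270.6, 113.4]
ee_rot: [0.522, 0.478, 0.513, -0.486]
contact_force: [0.1, 0.2, 0.3]
gripper_width: 30.4
```

Emit:
{"api": "send_rows", "payload": {"moves": [{"xyz": [-0.01, 0, 0], "rot": [0, 0, 0], "fingers": 45}, {"xyz": [-0.03, 0, 0.0005], "rot": [0, 0, 0], "fingers": 45}, {"xyz": [-0.06, 0, 0.001], "rot": [0, 0, 0], "fingers": 45}, {"xyz": [-0.095, 0, 0.0016], "rot": [0, 0, 0], "fingers": 45}, {"xyz": [-0.13, 0, 0.002], "rot": [0, 0, 0], "fingers": 45}, {"xyz": [-0.16, 0, 0.003], "rot": [0, 0, 0], "fingers": 45}, {"xyz": [-0.17, 0, 0.003], "rot": [0, 0, 0], "fingers": 45}, {"xyz": [-0.17, 0, 0.003], "rot": [0, 0, 0], "fingers": 45}]}}

```text
time_s: 15.12
position: [589.3, 271.3, 287.2]
ee_rot: [0.523, 0.479, 0.512, -0.484]
contact_force: [0.5, -0.5, 0.3]
gripper_width: 42.1
```

Emit:
{"api": "send_rows", "payload": {"moves": [{"xyz": [-0.01, 0, 0.03], "rot": [0, 0, 0], "fingers": 45}, {"xyz": [-0.01, 0, 0.06], "rot": [0, 0, 0], "fingers": 45}, {"xyz": [-0.01, 0, 0.095], "rot": [0, 0, 0], "fingers": 45}, {"xyz": [-0.01, 0, 0.13], "rot": [0, 0, 0], "fingers": 45}, {"xyz": [-0.01, 0, 0.165], "rot": [0, 0, 0], "fingers": 45}, {"xyz": [-0.01, 0, 0.2], "rot": [0, 0, 0], "fingers": 45}, {"xyz": [-0.01, 0, 0.235], "rot": [0, 0, 0], "fingers": 45}, {"xyz": [-0.01, 0, 0.27], "rot": [0, 0, 0], "fingers": 45}]}}

```text
time_s: 15.78
position: [607.1, -0.3, 297.4]
ee_rot: [0.522, 0.477, 0.513, -0.486]
contact_force: [1.0, 0.5, 0.1]
gripper_width: 42.2
```

```bash
sed -i 's/c7/c8/' chk.py; python3 chk.py
python3 - <<'E'
from h import *
for n in("top","side"):
    im,d=r.snapshot(n); save(n+"9",im)
    for t in ["slot_free_clip_far","cover_a_center","glue","tub","lid_knob"]:
        for o in r.regions_of(n,t)[:4]:
            P=cloud(n,d,o["region"]); print(n,t,round(o["score"],2),np.round(o["pixel"]),np.round(np.percentile(P,[2,50,98],axis=0)).tolist() if len(P) else "")
im=cv2.imread("pics/top9.png")[120:330,170:490]; cv2.imwrite("pics/c9.png",cv2.resize(im,None,fx=2.5,fy=2.5,interpolation=2))
E
```

```text
140 [143.4, 143.3, 143.4, 143.5, 143.7, 143.7]
204 [143.6, 143.5, 143.5, 143.6, 143.8, 143.9]
269 [143.4, 143.7, 143.8, 143.8, 143.5, 143.7]
xyz [0.1805, -0.0015, -0.2829] rot [-0.35, 1.16, 0.11] |F| [ 1.7 -8.7 -0. ] t 15.83 pos [607.7  -8.5 297.2] w 42.4
top cover_a_center 0.72 [284. 205.] [[515.0, 129.0, 42.0], [589.0, 137.0, 140.0], [667.0, 148.0, 145.0]]
top cover_a_center 0.31 [222. 309.] [[336.0, 249.0, 36.0], [372.0, 286.0, 40.0], [407.0, 322.0, 44.0]]
top glue 0.65 [329. 281.] [[421.0, 30.0, 12.0], [434.0, 42.0, 50.0], [448.0, 55.0, 80.0]]
top tub 0.75 [222. 310.] [[336.0, 249.0, 36.0], [371.0, 284.0, 40.0], [407.0, 322.0, 44.0]]
side cover_a_center 0.74 [364. 244.] [[525.0, 129.0, 58.0], [597.0, 135.0, 105.0], [665.0, 143.0, 143.0]]
side cover_a_center 0.17 [305. 223.] [[486.0, 244.0, 2.0], [492.0, 254.0, 99.0], [677.0, 443.0, 128.0]]
side glue 0.63 [282. 303.] [[423.0, 24.0, 1.0], [436.0, 30.0, 36.0], [449.0, 155.0, 78.0]]
side tub 0.62 [251. 254.] [[334.0, 244.0, 3.0], [374.0, 268.0, 33.0], [411.0, 316.0, 43.0]]
side lid_knob 0.89 [414. 438.] [[496.0, -342.0, 15.0], [583.0, -282.0, 17.0], [677.0, -201.0, 52.0]]
```

View pics/c9.png

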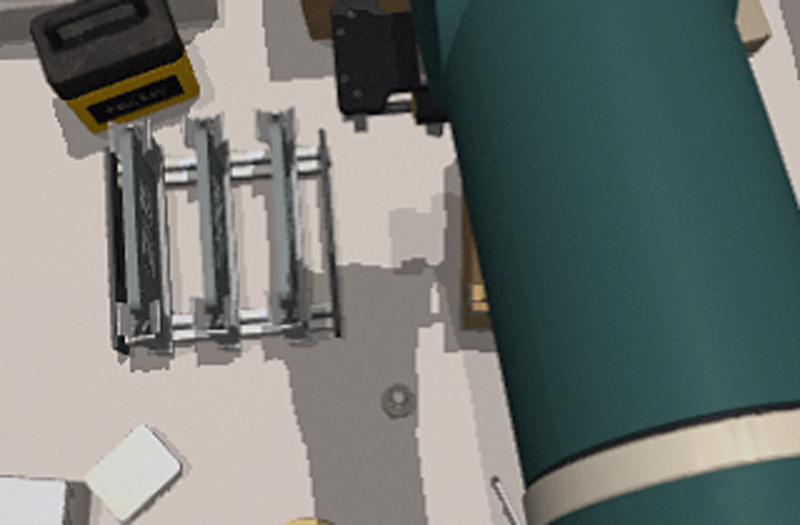

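```bash
python3 -c "
from h import *
print(r.get_state()['contact_force'],r.hand_in())"
```

```text
the job is handed in; nothing more can be done
[-0.81652     1.11124158  0.14243215] None
```

The job is handed in at about 16 s of the 69 s. The lid lies flat on the bench, knob up, and the cover is fully down in the empty slot.

- **Lid:** It was lifted by its knob and set down about 170 mm to the right of the case. The last depth check put its top face at 16–17 mm, as expected for a lid standing on its frame.
- **Cover:** It met the springs slightly off-centre, with about 11 N sideways, so I moved it about 3 mm in +x and went on. It then slid at about 7 N. The wrist force turned to a downward pull over the last 6 mm. It then rose to 38 N on the slot floor.
- **Seating:** After release and retreat its upper edge reads 143.4–143.8 mm along its length. The two racked covers read 143.3–143.9 mm.
- **Bystanders:** The two racked covers look unmoved in the top picture. For the bottle and the clear box, positions before and after agree within a few millimetres.
- **Not confirmed directly:** The clip angles cannot be read out, and the network found no clip in the last top or side pictures. That they snapped in is inferred from the pull-down, the floor contact and the matching heights.
- **Checks that disagreed:** The first image estimates put the slot at x ≈ 585 mm, but contact showed it nearer 588–589 mm. In the last top picture the networks found only one of the three racked covers, and one low-scoring report was really the clear box. The picture itself shows all three covers in place.

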